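# Press the brass bushing into the bearing housing

## Task

The stirrer drive's bearing housing is on the bench for service: set the new brass bushing, narrow end down, into the bore of the aluminium housing and press it straight down until its flange sits flush on the rim. Stop when the force rises and shows that it is home; do not force it any further. Leave the worn grey bushing where it is.

Things in the scene. Friction and masses are not known exactly. Their poses are not given: they have to be found in the camera images.
- bushing: New brass bushing, loose, upright on the bench, narrow end down. Origin: centre of its underside, z up its axis. 36 mm high: nose 22 mm across at the bottom widening to 32 mm at 9 mm height, body 32 mm across up to 24 mm, then a flange 48 mm across and 12 mm thick (24 to 36 mm above the origin), flat on top with an 8 mm hole. About 0.12 kg. Grip across the flange; push on its top.
- worn_bushing: Worn bushing, same shape and size but grey plastic, loose, also upright on the bench; the two may swap places from run to run. To be left alone. Origin: centre of its underside.
- housing: Aluminium-coloured bearing housing, fixed to the bench: foot plate 84 x 72 x 10 mm with a round boss 64 mm across in its middle, whose flat rim is 45 mm above the bench. Origin: centre of its underside. An upright, oiled bore runs down the boss: 41 mm across at the rim, narrowing to 34.4 mm over 6 mm. A black seal ring sits in it as a tight fit, 14 mm below the rim.
- bore (a point): Centre of the bore's mouth at rim height, z up. A bushing let go in the mouth drops onto the seal ring, its flange 10 mm above the rim. About 8 N drives both down and they stay where pushed. When the flange meets the rim (bushing origin 24 mm below this point, flange top 12 mm above it) it stops hard and force climbs: 15 to 30 N is enough; over 150 N, even for an instant, counts as forced.
Not all that is in view belongs to the job. Of the things that look like the bushing, the largest one is meant.

How it is judged:
By the outcome, as a careful person would: the job done as asked, in the order asked, and still so for the second after the job is handed in, with the robot touching nothing.
It also fails if it takes over 40 s, if anything falls off the work surface, if the arm or the gripper's body presses on something with over 40 N, if the wrist force passes 120 N, or if a joint passes its speed limit or range.

## Robot

A 6-joint arm with a two-finger parallel gripper is mounted at the origin on a cart in front of the work surface, level with it; the furniture and walls round the work are solid. World frame = base frame: x ahead of the robot, y to its left, z up, the work surface at z = 0. Lengths are in m, angles in rad, forces in N, time in s.
With the tool pointing down it reaches from about 0.225 to 0.875 m from the base axis. Payload 3.4 kg.
Tool frame: the origin (TCP) lies at the very end of the fingers, on their centre line; the grasp point (between the pads) lies 19 mm behind it (manip.grasp_offset is the distance from the TCP to the grasp point, in m); x points along the fingers, y is the direction in which the jaws open and shut, and the axes are right-handed (so a half turn about x gives the same grasp; the last joint's range is limited). The gripper opens to 85 mm and grips with 20 to 120 N. Pads are 22 mm wide; open, the fingers measure 114 mm over their backs; the gripper's body (76 mm by 85 mm) begins 54 mm behind the grasp point. The pads swing forward as they close: fully open they stand 13 mm farther back than shut.
Start: joints at [1.02, 0.276, 1.505, -0, 1.361, -0.121], TCP at [0.24, 0.523, 0.231] pointing down, gripper open.
Joint ranges: [-2.89, 2.89], [-0.75, 2.08], [0.22, 2.7], [-1.18, 4.32], [0.11, 2.71], [-2.7, 2.7]. Speed limits (rad/s): [2.57, 2.57, 3.14, 3.14, 3.14, 3.14].

## Interface

Orientations are given as a unit quaternion [w, x, y, z].
In Python, from rig import manip gives the robot as it stands.
- The arm moves only by the tool step_arm, never from a script. Its argument "increments" is a list of rows, each an object with "grip": the opening, from 0 (shut) to 1 (fully open); "delta_pos": the shift along the world's x, y, z in m, a list of three; "twist": the turn about the world's z in degrees. A call has 1 to 10 rows; each row shifts and turns the commanded pose from where the row before left it; what a row does not reach is not made up. A row lasts 1/12 s, in which the tool goes at most 41.7 mm and 7.16 degrees, less where a joint would pass 70% of its speed; a pose out of reach is approached as far as the arm can. A call with a gripper value outside its range is refused whole. The fingers move at their own pace and stop on an object; "force" is the grip in N (left out, the last holds). Time passes only in rows, so rows that do not move let the fingers close. It gives the time, the measured TCP pose, the force and the opening at its end, in the units of the state.
- manip.get_state(): the state, without advancing time (a new reading comes with each control period).
- manip.get_image(name): name is "side" or "top"; returns a dict with "img" (384x512x3 uint8, red, green, blue), "fx", "fy", "cx", "cy" (pixels), "rvec" (rotation vector, rad) and "tvec" (3), from world to camera coordinates, as OpenCV has them. Camera axes: x right, y down, z forward; pixel columns grow to the right and rows downward; lengths in m; the calibration is good to about 2 mm. A picture is of the moment at which its call begins. There is no depth.
- manip.sign_off(): hands the job in, once; it reports no verdict.
The state is a dict: "clock": time; "qpos": joint angles; "qd": joint speeds; "effort": joint torques, N m; "position": TCP position; "ee_rot": TCP orientation; "contact_force": force on the tool from outside, world axes, zero at the start; "moment": the same for the moment, N m; "width": finger opening in m.
Only numpy, scipy, OpenCV 4.12 (cv2) and the standard library are available. Lean on these libraries where they do the work, as an engineer would, in place of code of your own. Each camera call takes 0.05 s, during which the arm holds its last target. There are 200 camera calls.

## Working session

There is one attempt and no reset: what is moved stays moved. The work goes in short steps, Python scripts to look and compute and a tool call to move; the robot and the scene stay as the last step left them, time stands still between calls to the robot, and variables do not carry over. Pictures are saved under pics/ and viewed, about 8 in all and at most 12, crops included, and the job is handed in when it is done.

Besides the shell and the picture viewer there is one more tool, called as a command line: name --argument value ..., lists and objects as JSON in quotes. step_arm: Moves the arm, as the interface text tells. Its arguments: {"type":"object","properties":{"increments":{"type":"array"},"force":{"type":"number"}},"required":["increments"]}

```bash
mkdir -p pics; cat > h.py <<'E'
import numpy as np, cv2
from rig import manip
def ray(c,u,v):
    R,_=cv2.Rodrigues(np.array(c["rvec"],float)); t=np.array(c["tvec"],float).ravel()
    d=R.T@np.array([(u-c["cx"])/c["fx"],(v-c["cy"])/c["fy"],1]); return -R.T@t,d
def onz(c,u,v,z):
    o,d=ray(c,u,v); return o+d*(z-o[2])/d[2]
def proj(c,p):
    K=np.array([[c["fx"],0,c["cx"]],[0,c["fy"],c["cy"]],[0,0,1.]])
    return cv2.projectPoints(np.array(p,float).reshape(-1,3),np.array(c["rvec"],float),np.array(c["tvec"],float),K,None)[0].reshape(-1,2)
def save(n,img): cv2.imwrite("pics/"+n,img[:,:,::-1])
E
python3 - <<'E'
from h import *
import pickle
for n in("top","side"):
    c=manip.get_image(n); pickle.dump(c,open(n+".pkl","wb")); save(n+"0.png",c["img"])
    o,d=ray(c,c["cx"],c["cy"]); print(n,c["fx"],o,d)
print(manip.get_state())
E
```

```text
top 469.5327396440643 [ 0.36546752 -0.02725238  1.09593017] [ 0.12559407 -0.00284581 -0.99207763]
side 395.73067558486514 [-0.05479929  0.35567052  0.65093643] [ 0.59495732 -0.43889397 -0.67334825]
{'clock': 0.1, 'qpos': array([ 1.02002703e+00,  2.76483973e-01,  1.50599621e+00,  2.51536710e-05,
        1.36068923e+00, -1.21019120e-01]), 'qd': array([ 0.00041911, -0.00305014, -0.00260418, -0.00179558, -0.00059921,
       -0.00161044]), 'effort': array([ 6.98714248e-04, -4.17697585e+01, -2.46405387e+01, -5.16348632e-05,
        5.88865281e-03, -8.91393626e-09]), 'position': array([0.23933195, 0.52231342, 0.23055757]), 'ee_rot': array([ 0.6906529 ,  0.15025144,  0.69103682, -0.15129834]), 'contact_force': array([-0.52144797, -0.00320209, -0.3684294 ]), 'moment': array([0.00344883, 0.02206015, 0.03937154]), 'width': 0.08564240990230737}
```

View pics/top0.png

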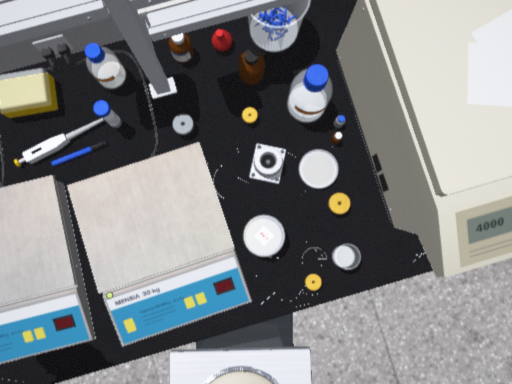

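View pics/side0.png

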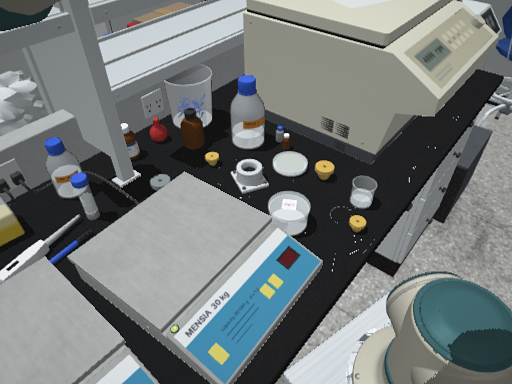

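Top view: the brass candidates are at (250,115), (340,204) and (313,283), and the grey worn bushing is at (183,124). The housing is at (268,160), next to a dish (319,169), a jar (265,236) and a beaker (346,257). (340,204) looks largest. I'll measure all three and confirm in one crop.

```bash
python3 - <<'E'
from h import *
import pickle
T=pickle.load(open("top.pkl","rb"));S=pickle.load(open("side.pkl","rb"))
for n,c in(("top",T),("side",S)):
    hsv=cv2.cvtColor(c["img"],cv2.COLOR_RGB2HSV)
    m=cv2.inRange(hsv,(15,110,90),(32,255,255))
    cs,_=cv2.findContours(m,cv2.RETR_EXTERNAL,cv2.CHAIN_APPROX_NONE)
    for k in cs:
        if cv2.contourArea(k)<60: continue
        (u,v),ax,a=cv2.fitEllipse(k); p=onz(c,u,v,.036)
        print(n,round(u,1),round(v,1),np.round(ax,1),"area",cv2.contourArea(k),np.round(p,4),"diam_mm",np.round(max(ax)/c["fx"]*np.linalg.norm(p-ray(c,u,v)[0])*1000,1))
# top housing bright rim: enlarged crops
a=cv2.resize(T["img"][130:240,235:375],None,fx=4,fy=4,interpolation=cv2.INTER_CUBIC)
b=cv2.resize(S["img"][140:240,220:380],(560,350),interpolation=cv2.INTER_CUBIC)
o=np.zeros((440+350-190,800,3),np.uint8)
a=cv2.resize(a,(400,314)); b=cv2.resize(b,(400,250)); o[:314,:400]=a; o[:250,400:]=b
d=cv2.resize(T["img"][100:150,165:275],(400,182)); e=cv2.resize(T["img"][260:310,260:370],(400,182)); o[320:502,:400]=d;o[320:502,400:]=e
save("crop1.png",o)
E
```

```text
top 27.6 335.9 [ 8.3 10.5] area 61.5 [0.1938 0.464  0.036 ] diam_mm 26.5
top 39.5 332.9 [ 8.7 10.2] area 62.0 [0.1996 0.4383 0.036 ] diam_mm 25.5
top 129.5 324.9 [ 8.9 13.3] area 84.0 [0.2127 0.2411 0.036 ] diam_mm 31.2
top 189.3 302.1 [ 8.3 10.5] area 61.5 [0.2593 0.1098 0.036 ] diam_mm 24.0
top 200.5 298.0 [ 8.3 10.2] area 60.0 [0.2675 0.0849 0.036 ] diam_mm 23.2
top 312.9 281.6 [16.3 16.8] area 213.0 [ 0.2982 -0.1652  0.036 ] diam_mm 38.4
top 339.0 202.8 [21.3 21.8] area 363.5 [ 0.4731 -0.2308  0.036 ] diam_mm 50.4
top 249.4 114.5 [15.4 15.6] area 188.0 [ 0.6833 -0.0316  0.036 ] diam_mm 36.8
top 14653.3 8252.1 [ 1041.2 33447.5] area 413.0 [ -5.5497 -10.273    0.036 ] diam_mm 846143.3
side 218.5 353.4 [12.9 20.7] area 191.5 [0.2213 0.2342 0.036 ] diam_mm 35.9
side 266.8 290.7 [ 9.4 14.4] area 96.0 [0.269  0.1016 0.036 ] diam_mm 26.8
side 275.1 280.9 [ 9.2 14.5] area 91.5 [0.2769 0.0764 0.036 ] diam_mm 27.6
side 10.4 232.1 [15.1 29.5] area 303.0 [0.6972 0.4458 0.036 ] diam_mm 72.7
side 357.0 222.4 [15.7 16.5] area 197.5 [ 0.2913 -0.1561  0.036 ] diam_mm 36.3
side 324.1 168.5 [18.2 18.6] area 256.0 [ 0.4676 -0.2255  0.036 ] diam_mm 46.7
side 211.6 157.4 [12.6 13.2] area 125.0 [ 0.6706 -0.0241  0.036 ] diam_mm 34.1
side 252.5 123.5 [ 7.3 24.2] area 109.5 [ 0.7388 -0.2012  0.036 ] diam_mm 70.2
```

View pics/crop1.png

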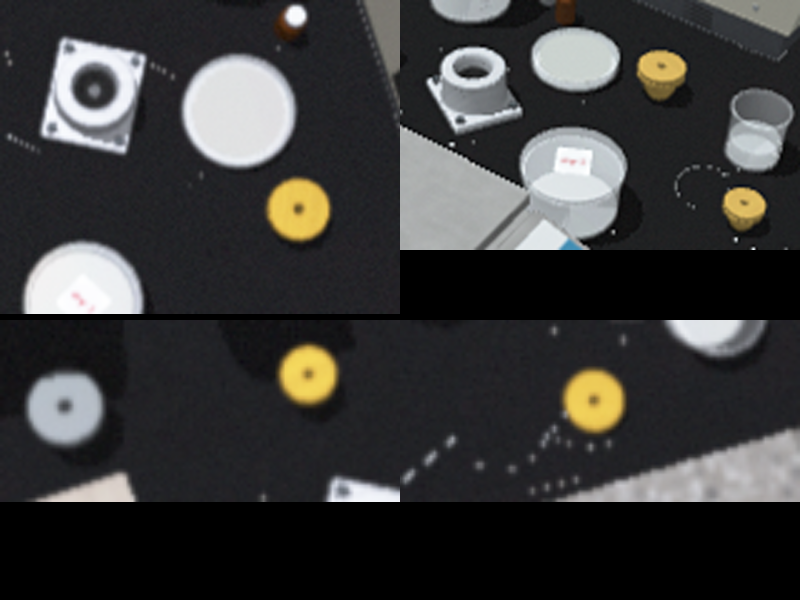

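The enlarged crop confirms it: (340,204) measures about 50 mm across the flange, the other two about 37 mm. The grey worn one is at (183,124). Next I'll find the bore centre in both views, the heading to the dish and the jaw direction.

```bash
python3 - <<'E'
from h import *
import pickle
from scipy.spatial.transform import Rotation as R
T=pickle.load(open("top.pkl","rb"));S=pickle.load(open("side.pkl","rb"))
for n,c,(u0,v0,u1,v1) in(("top",T,(253,147,283,178)),("side",S,(230,155,272,185))):
    k=6; g=cv2.cvtColor(c["img"],cv2.COLOR_RGB2GRAY)[v0:v1,u0:u1]
    g=cv2.resize(g,None,fx=k,fy=k,interpolation=cv2.INTER_CUBIC)
    for th in(110,140,170,190):
        cs,_=cv2.findContours((g<th).astype(np.uint8),cv2.RETR_LIST,cv2.CHAIN_APPROX_NONE)
        for q in cs:
            if len(q)<60 or cv2.contourArea(q)<1500: continue
            (x,y),ax,a=cv2.fitEllipse(q); u,v=(x+.5)/k-.5+u0,(y+.5)/k-.5+v0
            if abs(x/k-(u1-u0)/2)>8 or max(ax)/k>40: continue
            p=onz(c,u,v,.045); print(n,th,round(u,1),round(v,1),np.round(np.array(ax)/k,1),np.round(p,4),"mm",np.round(max(ax)/k/c["fx"]*np.linalg.norm(p-ray(c,u,v)[0])*1000,1))
print("hole",onz(T,339.6,203.3,.036),"dish",onz(T,319,169,.012),"worn",onz(T,183,124.5,.036),"S worn",proj(S,[onz(T,183,124.5,.036)]))
print("new in side",proj(S,[onz(T,339.0,202.8,.036)]))
s=manip.get_state(); q=s["ee_rot"]; M=R.from_quat(np.r_[q[1:],q[0]]).as_matrix(); print(np.round(M,3))
E
```

```text
top 110 267.6 160.2 [14.6 14.9] [ 0.5729 -0.0708  0.045 ] mm 34.1
top 140 267.6 159.9 [15.7 15.8] [ 0.5735 -0.071   0.045 ] mm 36.0
top 170 267.7 159.9 [16.5 16.5] [ 0.5736 -0.0711  0.045 ] mm 37.7
top 190 267.1 160.8 [27.1 37.8] [ 0.5714 -0.0697  0.045 ] mm 86.2
top 190 267.8 159.8 [16.9 17. ] [ 0.5737 -0.0712  0.045 ] mm 38.8
side 110 247.8 168.2 [ 5.2 14. ] [ 0.5706 -0.0673  0.045 ] mm 34.2
side 140 247.8 167.0 [ 8.2 14.4] [ 0.5744 -0.0699  0.045 ] mm 35.3
side 170 248.3 166.6 [ 9.4 15.8] [ 0.575  -0.0718  0.045 ] mm 38.8
side 170 248.5 166.8 [16.4 25.8] [ 0.5741 -0.072   0.045 ] mm 63.5
side 190 248.4 166.5 [10.2 16.3] [ 0.5752 -0.0724  0.045 ] mm 40.2
side 190 248.6 166.7 [15.9 25.3] [ 0.5743 -0.0723  0.045 ] mm 62.2
hole [ 0.47190845 -0.23212897  0.036     ] dish [ 0.55597881 -0.19206358  0.012     ] worn [0.66263132 0.12279291 0.036     ] S worn [[160.33619261 181.10868947]]
new in side [[324.13272112 166.55861505]]
[[-0.001  0.417  0.909]
 [-0.001  0.909 -0.417]
 [-1.    -0.002 -0.   ]]
```

Bore mouth at about (0.574, -0.0715); both views agree to about 1 mm. Bushing at about (0.4725, -0.2315). The jaw heading is 65°; I'll twist +30° so the jaws lie along y, clear of the dish. First move: travel at z 0.23.

step_arm --increments '[{"grip":1,"delta_pos":[0.009,-0.03,0],"twist":3},{"grip":1,"delta_pos":[0.009,-0.03,0],"twist":3},{"grip":1,"delta_pos":[0.009,-0.03,0],"twist":3},{"grip":1,"delta_pos":[0.009,-0.03,0],"twist":3},{"grip":1,"delta_pos":[0.009,-0.03,0],"twist":3},{"grip":1,"delta_pos":[0.009,-0.03,0],"twist":3},{"grip":1,"delta_pos":[0.009,-0.03,0],"twist":3},{"grip":1,"delta_pos":[0.009,-0.03,0],"twist":3},{"grip":1,"delta_pos":[0.009,-0.03,0],"twist":3},{"grip":1,"delta_pos":[0.009,-0.03,0],"twist":3}]'

```text
clock: 0.93
position: [0.3294, 0.2212, 0.2311]
ee_rot: [0.706, -0.034, 0.706, 0.034]
contact_force: [0.6, 0.6, 0.6]
width: 0.0855
```

step_arm --increments '[{"grip":1,"delta_pos":[0.009,-0.03,0],"twist":0},{"grip":1,"delta_pos":[0.009,-0.03,0],"twist":0},{"grip":1,"delta_pos":[0.009,-0.03,0],"twist":0},{"grip":1,"delta_pos":[0.009,-0.03,0],"twist":0},{"grip":1,"delta_pos":[0.009,-0.03,0],"twist":0},{"grip":1,"delta_pos":[0.009,-0.03,0],"twist":0},{"grip":1,"delta_pos":[0.009,-0.03,0],"twist":0},{"grip":1,"delta_pos":[0.009,-0.03,0],"twist":0},{"grip":1,"delta_pos":[0.009,-0.03,0],"twist":0},{"grip":1,"delta_pos":[0.009,-0.03,0],"twist":0}]'

```text
clock: 1.77
position: [0.4195, -0.0788, 0.2311]
ee_rot: [0.706, -0.033, 0.706, 0.033]
contact_force: [0.3, -0.7, 0.3]
width: 0.0855
```

step_arm --increments '[{"grip":1,"delta_pos":[0.009,-0.026,0],"twist":0},{"grip":1,"delta_pos":[0.009,-0.026,0],"twist":0},{"grip":1,"delta_pos":[0.009,-0.026,0],"twist":0},{"grip":1,"delta_pos":[0.009,-0.026,0],"twist":0},{"grip":1,"delta_pos":[0.009,-0.025,-0.02],"twist":0},{"grip":1,"delta_pos":[0.008,-0.024,-0.03],"twist":0},{"grip":1,"delta_pos":[0,0,-0.03],"twist":0},{"grip":1,"delta_pos":[0,0,-0.03],"twist":0},{"grip":1,"delta_pos":[0,0,-0.02],"twist":0},{"grip":1,"delta_pos":[0,0,0],"twist":0}]'

```text
clock: 2.6
position: [0.4692, -0.2284, 0.0967]
ee_rot: [0.703, -0.031, 0.709, 0.035]
contact_force: [-0.9, 0.2, -0.6]
width: 0.0856
```

```bash
python3 - <<'E'
from h import *
c=manip.get_image("side"); t=manip.get_image("top")
o=np.hstack([cv2.resize(c["img"][90:250,240:400],(400,400)),cv2.resize(t["img"][140:300,255:415],(400,400))]); save("pre.png",o)
print(manip.get_state()["position"],manip.get_state()["qpos"])
E
```

```text
[ 0.47231063 -0.23006043  0.10093395] [-5.85843843e-01  3.11906942e-01  1.80610615e+00  1.44186087e-04
  1.02541541e+00 -2.25049499e+00]
```

View pics/pre.png

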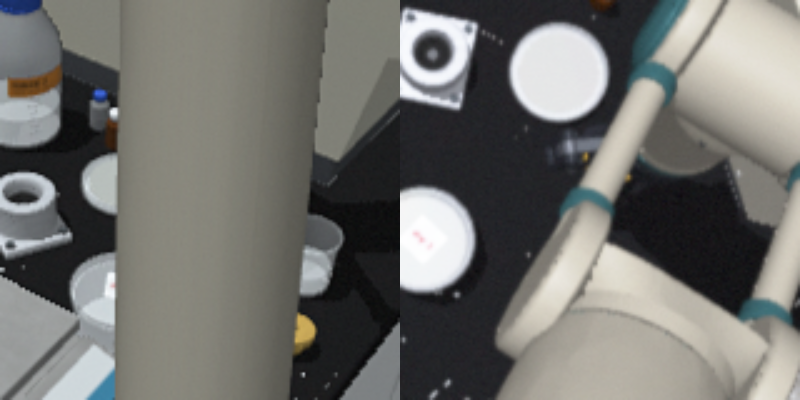

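The arm hides the bushing in both views. The brass edge in the side crop is the small piece. The TCP reading sits at the measured spot, so I'll go down while watching the force.

step_arm --increments '[{"grip":1,"delta_pos":[0,0,-0.02],"twist":0},{"grip":1,"delta_pos":[0,0,-0.02],"twist":0},{"grip":1,"delta_pos":[0,0,-0.015],"twist":0},{"grip":1,"delta_pos":[0,0,-0.01],"twist":0},{"grip":1,"delta_pos":[0,0,0],"twist":0}]'

```text
clock: 3.12
position: [0.4725, -0.2301, 0.0361]
ee_rot: [0.706, -0.033, 0.707, 0.033]
contact_force: [-0.4, -0.5, 0.2]
width: 0.0854
```

step_arm --increments '[{"grip":1,"delta_pos":[0,0,-0.01],"twist":0},{"grip":1,"delta_pos":[0,0,-0.008],"twist":0},{"grip":1,"delta_pos":[0,0,-0.004],"twist":0},{"grip":1,"delta_pos":[0,0,0],"twist":0}]'

```text
clock: 3.45
position: [0.4722, -0.23, 0.0137]
ee_rot: [0.706, -0.033, 0.707, 0.033]
contact_force: [-0.1, 0.5, -0.5]
width: 0.0853
```

step_arm --force 40 --increments '[{"grip":0.4,"delta_pos":[0,0,0],"twist":0},{"grip":0.4,"delta_pos":[0,0,0],"twist":0},{"grip":0.4,"delta_pos":[0,0,0],"twist":0},{"grip":0.4,"delta_pos":[0,0,0],"twist":0},{"grip":0.4,"delta_pos":[0,0,0],"twist":0},{"grip":0.4,"delta_pos":[0,0,0],"twist":0},{"grip":0.4,"delta_pos":[0,0,0],"twist":0},{"grip":0.4,"delta_pos":[0,0,0],"twist":0}]'

```text
clock: 4.12
position: [0.4731, -0.2307, 0.0151]
ee_rot: [0.707, -0.034, 0.706, 0.033]
contact_force: [-0.7, 0.7, 6.0]
width: 0.0467
```

Width 46.7 mm is consistent with the flange. Lifting.

step_arm --increments '[{"grip":0.4,"delta_pos":[0,0,0.01],"twist":0},{"grip":0.4,"delta_pos":[0,0,0.02],"twist":0},{"grip":0.4,"delta_pos":[0,0,0.025],"twist":0},{"grip":0.4,"delta_pos":[0,0,0.025],"twist":0},{"grip":0.4,"delta_pos":[0.01,0.016,0.02],"twist":0},{"grip":0.4,"delta_pos":[0.015,0.024,0],"twist":0},{"grip":0.4,"delta_pos":[0.015,0.024,0],"twist":0},{"grip":0.4,"delta_pos":[0.015,0.024,0],"twist":0},{"grip":0.4,"delta_pos":[0,0,0],"twist":0},{"grip":0.4,"delta_pos":[0,0,0],"twist":0}]'

```text
clock: 4.95
position: [0.5277, -0.141, 0.1144]
ee_rot: [0.706, -0.034, 0.706, 0.034]
contact_force: [-0.5, -0.0, -1.6]
width: 0.0466
```

```bash
python3 - <<'E'
from h import *
c=manip.get_image("side"); t=manip.get_image("top")
s=manip.get_state();p=s["position"]; print(p,s["contact_force"],s["width"],proj(c,[p]),proj(t,[p]))
o=np.hstack([cv2.resize(c["img"][90:250,220:380],(400,400)),cv2.resize(t["img"][120:280,235:395],(400,400))]); save("lift.png",o)
E
```

```text
[ 0.52696219 -0.14238521  0.11421521] [-0.83309331 -0.30926131 -1.59157075] 0.04635514783926429 [[284.20962076 142.66587517]] [[303.09365395 174.45778556]]
```

View pics/lift.png

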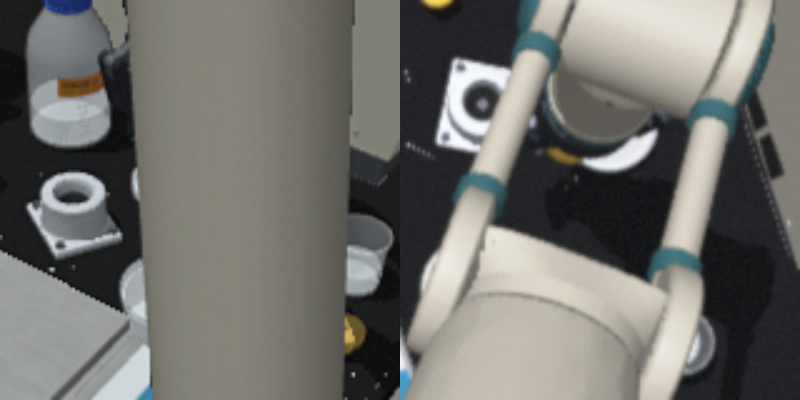

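Held: brass shows under the gripper in the top crop at (565,155), and the side view is blocked by the arm. Going over the bore.

step_arm --increments '[{"grip":0.4,"delta_pos":[0.012,0.018,0],"twist":0},{"grip":0.4,"delta_pos":[0.012,0.018,0],"twist":0},{"grip":0.4,"delta_pos":[0.012,0.018,0],"twist":0},{"grip":0.4,"delta_pos":[0.011,0.0165,0],"twist":0},{"grip":0.4,"delta_pos":[0,0,0],"twist":0},{"grip":0.4,"delta_pos":[0,0,0],"twist":0}]'

```text
clock: 5.55
position: [0.5743, -0.0723, 0.1141]
ee_rot: [0.706, -0.033, 0.707, 0.033]
contact_force: [-0.4, -0.5, -1.5]
width: 0.0464
```

```bash
python3 - <<'E'
from h import *
c=manip.get_image("side"); t=manip.get_image("top")
s=manip.get_state();p=s["position"]; print(p,s["contact_force"],s["width"],proj(c,[p]),proj(t,[p]))
o=np.hstack([cv2.resize(c["img"][80:220,180:320],(400,400)),cv2.resize(t["img"][90:230,205:345],(400,400))]); save("over.png",o)
E
```

```text
[ 0.57367867 -0.0729422   0.11411241] [-6.52296543e-04 -8.64250515e-01 -4.57078288e-01] 0.046291318698559465 [[248.44392853 143.500656  ]] [[269.76316827 153.46472221]]
```

View pics/over.png

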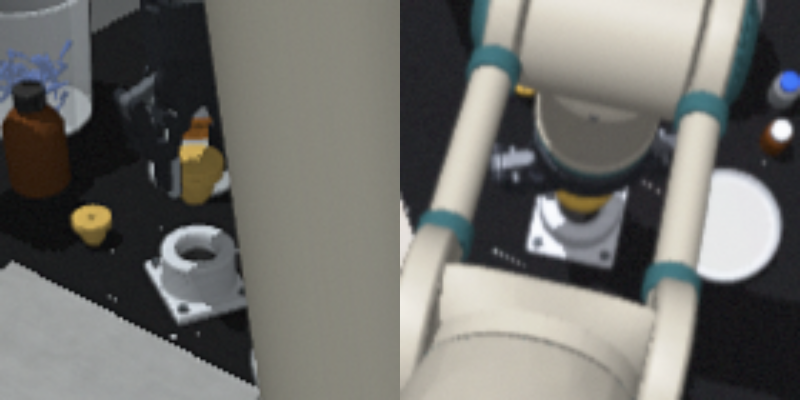

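The side crop shows the bushing upright between the pads, nose at about (248,150) px, straight above the bore mouth (248,167). Lowering into the mouth, with fingertips staying above the rim.

step_arm --increments '[{"grip":0.4,"delta_pos":[0,0.001,-0.015],"twist":0},{"grip":0.4,"delta_pos":[0,0,-0.015],"twist":0},{"grip":0.4,"delta_pos":[0,0,-0.01],"twist":0},{"grip":0.4,"delta_pos":[0,0,-0.008],"twist":0},{"grip":0.4,"delta_pos":[0,0,-0.006],"twist":0},{"grip":0.4,"delta_pos":[0,0,0],"twist":0}]'

```text
clock: 6.15
position: [0.5736, -0.0711, 0.0591]
ee_rot: [0.706, -0.033, 0.707, 0.033]
contact_force: [-0.2, -0.4, -1.5]
width: 0.0463
```

step_arm --increments '[{"grip":0.4,"delta_pos":[0,0,-0.004],"twist":0},{"grip":0.4,"delta_pos":[0,0,-0.003],"twist":0},{"grip":0.4,"delta_pos":[0,0,-0.002],"twist":0},{"grip":0.4,"delta_pos":[0,0,0],"twist":0}]'

```text
clock: 6.48
position: [0.5746, -0.0707, 0.0512]
ee_rot: [0.706, -0.033, 0.706, 0.033]
contact_force: [-0.3, -0.4, -0.8]
width: 0.0466
```

Free of contact, with the nose about 8 mm into the mouth. Opening gently, then rising.

step_arm --force 20 --increments '[{"grip":0.65,"delta_pos":[0,0,0],"twist":0},{"grip":0.75,"delta_pos":[0,0,0],"twist":0},{"grip":0.85,"delta_pos":[0,0,0],"twist":0},{"grip":1,"delta_pos":[0,0,0],"twist":0},{"grip":1,"delta_pos":[0,0,0],"twist":0},{"grip":1,"delta_pos":[0,0,0.015],"twist":0},{"grip":1,"delta_pos":[0,0,0.025],"twist":0},{"grip":1,"delta_pos":[0,0,0.03],"twist":0},{"grip":1,"delta_pos":[0,0,0],"twist":0}]'

```text
clock: 7.23
position: [0.5784, -0.0716, 0.1269]
ee_rot: [0.71, -0.034, 0.703, 0.032]
contact_force: [0.9, -0.3, 0.4]
width: 0.0854
```

```bash
python3 - <<'E'
from h import *
c=manip.get_image("side"); t=manip.get_image("top")
s=manip.get_state();p=s["position"]; print(p,s["contact_force"],s["width"])
for z in(.067,.057): print(z,proj(c,[[.574,-.0715,z]]),proj(t,[[.574,-.0715,z]]))
hsv=cv2.cvtColor(c["img"],cv2.COLOR_RGB2HSV); m=cv2.inRange(hsv[140:180,230:270],(15,110,90),(32,255,255)); v,u=np.nonzero(m); print(u.min()+230,u.max()+230,v.min()+140,v.max()+140)
o=np.hstack([cv2.resize(c["img"][110:210,200:300],(400,400)),cv2.resize(t["img"][100:200,220:320],(400,400))]); save("drop.png",o)
E
```

```text
[ 0.57559766 -0.07099694  0.12283807] [ 0.12978342 -0.65750285 -0.62201668] 0.08545656814839354
0.067 [[248.23263682 159.71786451]] [[268.24285277 157.75157564]]
0.057 [[248.30889777 162.99242612]] [[268.07414912 158.63979775]]
239 259 153 170
```

View pics/drop.png

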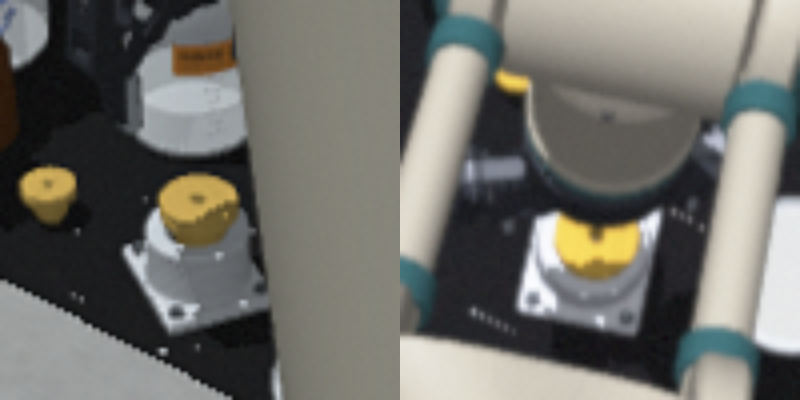

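The bushing sits upright in the bore: hole at about (249.4,159.4) in side, where 159.7 is expected with the flange 10 mm above the rim. Closing the fingers above it, then coming down to touch.

step_arm --force 60 --increments '[{"grip":0,"delta_pos":[-0.0015,-0.001,0],"twist":0},{"grip":0,"delta_pos":[0,0,0],"twist":0},{"grip":0,"delta_pos":[0,0,0],"twist":0},{"grip":0,"delta_pos":[0,0,0],"twist":0},{"grip":0,"delta_pos":[0,0,0],"twist":0},{"grip":0,"delta_pos":[0,0,-0.015],"twist":0},{"grip":0,"delta_pos":[0,0,-0.015],"twist":0},{"grip":0,"delta_pos":[0,0,-0.01],"twist":0},{"grip":0,"delta_pos":[0,0,0],"twist":0},{"grip":0,"delta_pos":[0,0,0],"twist":0}]'

```text
clock: 8.17
position: [0.5728, -0.0717, 0.0807]
ee_rot: [0.706, -0.033, 0.707, 0.033]
contact_force: [-0.4, -0.1, 0.2]
width: -0.0003
```

step_arm --increments '[{"grip":0,"delta_pos":[0,0,-0.005],"twist":0},{"grip":0,"delta_pos":[0,0,-0.005],"twist":0},{"grip":0,"delta_pos":[0,0,-0.003],"twist":0},{"grip":0,"delta_pos":[0,0,-0.001],"twist":0},{"grip":0,"delta_pos":[0,0,-0.001],"twist":0},{"grip":0,"delta_pos":[0,0,0],"twist":0}]'

```text
clock: 8.67
position: [0.5731, -0.0718, 0.0667]
ee_rot: [0.706, -0.033, 0.706, 0.033]
contact_force: [-1.1, 0.8, 1.8]
width: 0.0003
```

Touching at z ≈ 0.067, as expected. Pushing in 1 mm steps.

step_arm --increments '[{"grip":0,"delta_pos":[0,0,-0.001],"twist":0},{"grip":0,"delta_pos":[0,0,-0.001],"twist":0},{"grip":0,"delta_pos":[0,0,-0.001],"twist":0},{"grip":0,"delta_pos":[0,0,0],"twist":0}]'

```text
clock: 9.0
position: [0.5732, -0.0718, 0.0642]
ee_rot: [0.707, -0.033, 0.706, 0.033]
contact_force: [-0.9, 0.5, 4.8]
width: -0.0003
```

step_arm --increments '[{"grip":0,"delta_pos":[0,0,-0.001],"twist":0},{"grip":0,"delta_pos":[0,0,-0.001],"twist":0},{"grip":0,"delta_pos":[0,0,-0.001],"twist":0},{"grip":0,"delta_pos":[0,0,0],"twist":0}]'

```text
clock: 9.33
position: [0.5733, -0.0718, 0.0613]
ee_rot: [0.707, -0.033, 0.706, 0.033]
contact_force: [-0.9, -0.1, 4.7]
width: 0.0001
```

step_arm --increments '[{"grip":0,"delta_pos":[0,0,-0.001],"twist":0},{"grip":0,"delta_pos":[0,0,-0.001],"twist":0},{"grip":0,"delta_pos":[0,0,-0.001],"twist":0},{"grip":0,"delta_pos":[0,0,0],"twist":0}]'

```text
clock: 9.67
position: [0.5734, -0.0718, 0.0583]
ee_rot: [0.707, -0.033, 0.706, 0.033]
contact_force: [-2.2, 0.3, 5.6]
width: 0.0
```

step_arm --increments '[{"grip":0,"delta_pos":[0,0,-0.001],"twist":0},{"grip":0,"delta_pos":[0,0,0],"twist":0}]'

```text
clock: 9.83
position: [0.5734, -0.0718, 0.0573]
ee_rot: [0.707, -0.033, 0.706, 0.033]
contact_force: [-1.4, 0.5, 5.3]
width: -0.0001
```

step_arm --increments '[{"grip":0,"delta_pos":[0,0,-0.0005],"twist":0},{"grip":0,"delta_pos":[0,0,0],"twist":0}]'

```text
clock: 10.0
position: [0.5734, -0.0718, 0.0571]
ee_rot: [0.707, -0.033, 0.706, 0.033]
contact_force: [-2.1, 0.9, 7.1]
width: 0.0001
```

step_arm --increments '[{"grip":0,"delta_pos":[0,0,-0.0005],"twist":0},{"grip":0,"delta_pos":[0,0,0],"twist":0}]'

```text
clock: 10.17
position: [0.5735, -0.0718, 0.0571]
ee_rot: [0.707, -0.033, 0.706, 0.033]
contact_force: [-2.4, -0.2, 9.3]
width: -0.0001
```

Travel has stopped at 0.0571 and force is climbing about 4 N/mm. Pushing on to about 17–20 N to be sure.

step_arm --increments '[{"grip":0,"delta_pos":[0,0,-0.001],"twist":0},{"grip":0,"delta_pos":[0,0,-0.001],"twist":0},{"grip":0,"delta_pos":[0,0,0],"twist":0}]'

```text
clock: 10.42
position: [0.5737, -0.0719, 0.057]
ee_rot: [0.707, -0.033, 0.705, 0.033]
contact_force: [-5.3, 1.7, 21.1]
width: 0.0002
```

step_arm --increments '[{"grip":0,"delta_pos":[0,0,-0.001],"twist":0},{"grip":0,"delta_pos":[0,0,0],"twist":0}]'

```text
clock: 10.58
position: [0.5738, -0.0719, 0.0569]
ee_rot: [0.707, -0.034, 0.705, 0.033]
contact_force: [-7.1, 0.5, 25.7]
width: 0.0001
```

Home: 25.7 N with no more travel, flange top at 0.057. Retreating up and back (−x, +y) so both views are clear.

step_arm --increments '[{"grip":0,"delta_pos":[0,0,0.004],"twist":0},{"grip":0,"delta_pos":[0,0,0.015],"twist":0},{"grip":0,"delta_pos":[0,0,0.03],"twist":0},{"grip":0,"delta_pos":[0,0,0.035],"twist":0},{"grip":0,"delta_pos":[0,0,0.035],"twist":0},{"grip":0,"delta_pos":[0,0,0.035],"twist":0},{"grip":0,"delta_pos":[-0.015,0.025,0.02],"twist":0},{"grip":0,"delta_pos":[-0.015,0.03,0],"twist":0},{"grip":0,"delta_pos":[-0.015,0.03,0],"twist":0},{"grip":0,"delta_pos":[-0.015,0.03,0],"twist":0}]'

```text
clock: 11.42
position: [0.5127, 0.0441, 0.2269]
ee_rot: [0.707, -0.033, 0.706, 0.033]
contact_force: [0.6, 1.0, -0.0]
width: 0.0001
```

step_arm --increments '[{"grip":0,"delta_pos":[-0.015,0.03,0],"twist":0},{"grip":0,"delta_pos":[-0.015,0.03,0],"twist":0},{"grip":0,"delta_pos":[-0.015,0.03,0],"twist":0},{"grip":0,"delta_pos":[-0.015,0.03,0],"twist":0},{"grip":0,"delta_pos":[-0.015,0.03,0],"twist":0},{"grip":0,"delta_pos":[-0.015,0.03,0],"twist":0},{"grip":0,"delta_pos":[-0.015,0.03,0],"twist":0},{"grip":0,"delta_pos":[0,0,0],"twist":0}]'

```text
clock: 12.08
position: [0.4052, 0.2578, 0.2264]
ee_rot: [0.706, -0.034, 0.707, 0.036]
contact_force: [0.0, 0.9, 0.3]
width: 0.0002
```

```bash
python3 - <<'E'
from h import *
c=manip.get_image("side"); t=manip.get_image("top")
s=manip.get_state(); print(s["position"],s["contact_force"],s["clock"])
print(proj(c,[[.574,-.0715,.057]]),proj(t,[[.574,-.0715,.057]]))
o=np.hstack([cv2.resize(c["img"][110:210,200:300],(400,400)),cv2.resize(t["img"][90:220,150:280],(400,400))]); save("end.png",o)
E
```

```text
[0.40761269 0.25400897 0.22632729] [ 0.84050963 -0.43545197 -0.42846122] 12.1833
[[248.30889777 162.99242612]] [[268.07414912 158.63979775]]
```

View pics/end.png

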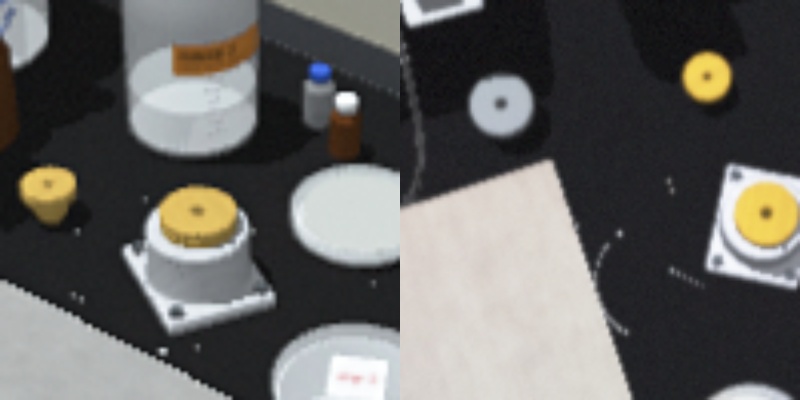

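The flange sits flat on the rim all round, with its hole at about (249,162.5) in side against an expected 163.0. The grey bushing is still at about (183,124) in top, and the arm is clear. Handing in.

```bash
python3 -c "
from rig import manip
print(manip.sign_off())"
```

```text
the job is handed in; nothing more can be done
None
```

The new brass bushing is pressed home in the housing bore, and I handed the job in at about 12.2 s. I gripped it across the flange, let it drop onto the seal ring, and pushed it down with closed fingers.

- **Picking the right one:** of the three brass pieces, I took the largest, about 50 mm across as measured. The other two measured about 37 mm.
- **Press:** it moved down at about 5 N and stopped at a flange-top height of 0.057 m, as expected. Force then rose to 25.7 N with no more travel, and I stopped there. The readings never came near the 150 N limit.
- **Final look:** the flange sits flat on the rim, within about 1 px of where it should be. The grey worn bushing has not moved, and the robot touches nothing.

The push took about 5 N rather than the 8 N given. During the grasp and hover the arm hid the bushing in at least one view. I relied there on the measured position, the jaw width (46.7 mm against the 48 mm flange) and the force. No check failed.

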